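# Demould the pen rests and latch them into the sample case

## Task

Slide open the sample case's lid, lift every cast pen rest out of the mould and set it down inside the case on its foot. Then slide the lid home until you feel it stop, swing the draw latch's loop over the keeper while the lever is still up, and press the lever down flat so that it snaps past centre and holds the lid shut. Leave the other things on the desk where they are.

Things in the scene. Friction and masses are not known exactly. Their poses are not given: they have to be found in the camera images.
- case: low grey metal case, fixed. Origin: underside, centre of its box; axes: x from the latch end (far from the robot) to the box end (near it), z up. Box outside 92 (x) by 212 (y), inside 84 by 204, walls and floor 4, rim at height 40. Beyond the box (x -158 to -46, y within 50 of the middle) is a solid deck, top at height 36, with the draw latch on it (sizes in mm)
- lid (a joint): slide of the lid along case x: 0 m = closed, seal just touching its stop; 0.118 = fully open, drawn towards the robot, inside uncovered. Stays where left (friction 2.5 N). At 0 it meets a springy seal (about 7 N per mm): the stop is felt as rising force and the value can go slightly negative. Lid 5 thick, top at height 45, 208 wide; a 36 wide tongue at its front, over the deck, carries the keeper
- lid_handle (a point): centre of the top of the lid's black ridge handle: 9 thick along case x, 90 long along y, 17 above the lid (top at height 62). Moves with the lid; axes as the case (sizes in mm)
- keeper_top (a point): rear top edge (case +x side) of the keeper, a steel hook 24 wide on the lid's tongue (tongue top at height 45): a plate 5 thick, 13 high, with a 3 mm nose overhanging its rear under which the drawn bar is caught (gap under the nose 9.5). The loop's crossbar must lie behind it, down on the tongue. Moves with the lid; axes as the case
- latch_lever (a joint): angle t of the latch's lever about its pivot (along case y): 0 rad = flat, pointing to case -x, away from lid and robot; 1.57 = upright; up to 2.2 = leaning to the lid (open). Stays where left (friction 0.045 N m). With the loop hooked it passes centre and the loop's pull holds it down (sizes in mm)
- lever_pivot (a point): centre of the lever's pivot, fixed on the case at case x -110, y 0, height 53; axes as the case. The loop is hinged on the lever 14 from this pivot, at case x = 14 cos(3.40 - t), z = 14 sin(3.40 - t) from it, t being the lever's angle (sizes in mm)
- lever_tip (a point): free end of the steel lever, 54 from the pivot; the lever is 24 wide and 4 thick. When flat it lies 15 above the deck (sizes in mm)
- latch_loop (a joint): angle between loop and lever (rad): 0 = the loop points the same way as the lever, growing as the loop swings away from the lever towards the keeper; about 3.14 when hooked with the lever flat. Its light friction (0.0075 N m, loop 20 g) holds it when it stands steeply; lowered below about 45 degrees it falls by itself (sizes in mm)
- loop_bar (a point): centre of the loop's crossbar, a steel bar 8 in diameter and 44 long along case y, 53.5 from the loop's hinge. It can be gripped across its two ends (44 wide). Two side wires run from it to the hinge, 17.5 either side of the middle (sizes in mm)
- mould: open mould block 156 (x) by 112 (y) by 18 high, fixed to the desk; origin: centre of its underside. Four pockets at x = +-35, y = +-28, each 63 by 27 and 10 deep (floor at height 8), long side along x. A printer 152 high stands just beyond the mould, seen from the robot (sizes in mm)
- casting_0: cast concrete pen rest (may be absent): foot 60 (x) by 24 (y) by 10 high, on it a ridge 52 by 18 up to height 22 with three 10 long crests (one in the middle) up to 30; 56 to 101 g. Origin: centre of its underside, z up. Starts in a pocket of the mould, its foot sunk level with or just under the mould's top (sizes in mm)
- casting_1: cast concrete pen rest (may be absent): foot 60 (x) by 24 (y) by 10 high, on it a ridge 52 by 18 up to height 22 with three 10 long crests (one in the middle) up to 30; 56 to 101 g. Origin: centre of its underside, z up. Starts in a pocket of the mould, its foot sunk level with or just under the mould's top (sizes in mm)
- casting_2: cast concrete pen rest (may be absent): foot 60 (x) by 24 (y) by 10 high, on it a ridge 52 by 18 up to height 22 with three 10 long crests (one in the middle) up to 30; 56 to 101 g. Origin: centre of its underside, z up. Starts in a pocket of the mould, its foot sunk level with or just under the mould's top (sizes in mm)
- casting_3: cast concrete pen rest (may be absent): foot 60 (x) by 24 (y) by 10 high, on it a ridge 52 by 18 up to height 22 with three 10 long crests (one in the middle) up to 30; 56 to 101 g. Origin: centre of its underside, z up. Starts in a pocket of the mould, its foot sunk level with or just under the mould's top (sizes in mm)
- eraser: blue-and-white rubber eraser, 21x46x13 mm, lying on the desk; a bystander
- sharpener: small metal pencil sharpener, 15x26x12 mm, lying on the desk; a bystander
- usb_stick: black memory stick, 18x53x8 mm, lying on the desk; a bystander
Mind the look-alikes: they are no part of the job. Leave any blue, purple or turquoise look-alike of the casting_0 alone.

How it is judged:
By the outcome, as a careful person would: the job done as asked, in the order asked, and still so for the second after the job is handed in, with the robot touching nothing.
Of casting_0, casting_1, casting_2, casting_3 only 2 to 4 are there at a start; the rules pass over those that are not, and their reading is None.
At some moment in a run one of casting_0, casting_1, casting_2, casting_3 may be knocked a few centimetres aside while the robot is not near it.
Once in a run the grip may slacken for a moment while it holds something.
It also fails if it takes over 210 s, if anything falls off the work surface, if the arm or the gripper's body presses on something with over 40 N, if the wrist force passes 120 N, or if a joint passes its speed limit or range.

## Robot

A 6-joint arm with a two-finger parallel gripper is mounted at the origin on the work surface; the furniture and walls round the work are solid. World frame = base frame: x ahead of the robot, y to its left, z up, the work surface at z = 0. Lengths are in mm, angles in rad, forces in N, time in s.
With the tool pointing down it reaches from about 350 to 950 mm from the base axis. Payload 17.4 kg.
Tool frame: the origin (TCP) lies at the very end of the fingers, on their centre line; the grasp point (between the pads) lies r.grip_point_offset behind it (r.grip_point_offset is the distance from the TCP to the grasp point, in mm); z points along the fingers, y is the line along which they close (so a half turn about z gives the same grasp; the last joint's range is limited). The gripper opens to 93 mm and grips with 3 to 60 N. Pads are 15 mm wide; open, the fingers measure 128 mm over their backs; the gripper's body (75 mm by 188 mm) begins 65 mm behind the grasp point.
Start: joints at [1.074, 0.116, 1.442, -0, 1.584, -0.038], TCP at [298.947, 605.197, 218.646] pointing down, gripper open.
Joint ranges: [-2.83, 2.83], [-0.83, 2.19], [0.07, 2.5], [-1.14, 4.28], [0.01, 3], [-2.97, 2.97]. Speed limits (rad/s): [1.89, 1.89, 2.22, 3.14, 3.14, 3.14].

## Interface

Orientations are given as a 3x3 rotation matrix whose columns are the frame's x, y, z axes.
In Python, from station import r gives the robot as it stands.
- The arm moves only by the tool drive_tool, never from a script. Its argument "series" is a list of rows, each a list of 5 numbers: the closure, from 0 (fully open) to 1 (shut), then the shift along the tool's x, y, z in mm, then the turn about the tool's z in degrees. A call has 1 to 10 rows; each row shifts and turns the commanded pose from where the row before left it, along the tool's axes as they then stand; what a row does not reach is not made up. A row lasts 1/10 s, in which the tool goes at most 50 mm and 8.59 degrees, less where a joint would pass 70% of its speed; a pose out of reach is approached as far as the arm can. A call is refused whole if a number of a shift passes 50 or a number of a turn 8.59, either way. A call with a gripper value outside its range is refused whole. The fingers move at their own pace and stop on an object; "force" is the grip in N (left out, the last holds). Time passes only in rows, so rows that do not move let the fingers close. It gives the time, the measured TCP pose, the force, the opening and the grip force at its end, in the units of the state.
- r.get_obs(): the state, without advancing time (a new reading comes with each control period).
- r.snapshot(name): name is "side" or "top" or "wrist"; returns a dict with "color" (420x560x3 uint8, blue, green, red), "fx", "fy", "cx", "cy" (pixels), "R" (3x3) and "t" (3): a world point X has camera coordinates R X + t; the wrist camera has in their place "tool_from_camera" (4x4, takes a point from camera to tool coordinates, whose origin is the TCP and whose axes are the flange's). Camera axes: x right, y down, z forward; pixel columns grow to the right and rows downward; lengths in mm; the calibration is good to about 2 mm. A picture is of the moment at which its call begins: read the wrist's pose just before it. There is no depth.
- r.close_job(): hands the job in; it is judged then, once.
The state is a dict: "t": time; "joints": joint angles; "joint_velocities": joint speeds; "joint_efforts": joint torques, N m; "position": TCP position; "tool_rot": TCP orientation; "wrist_force": force on the tool from outside, world axes, zero at the start; "ft_torque": the same for the moment, N m; "opening": finger opening in mm; "gripper_force": force on a finger pad.
Only numpy, scipy, OpenCV 4.12 (cv2) and the standard library are available. Lean on these libraries where they do the work, as an engineer would, in place of code of your own. Each camera call takes 0.05 s, during which the arm holds its last target. There are 200 camera calls.

## Working session

There is one attempt and no reset: what is moved stays moved. The work goes in short steps, Python scripts to look and compute and a tool call to move; the robot and the scene stay as the last step left them, time stands still between calls to the robot, and variables do not carry over. Pictures are saved under pics/ and viewed, at most 14 in all, crops included, and the job is handed in when it is done.

Besides the shell and the picture viewer there is one more tool, called after ">>>" as a command line: name --pt "numbers of a row" for each row, then --argument value for the rest. drive_tool: Moves the arm, as the interface text tells. Its arguments: {"type":"object","properties":{"series":{"type":"array","items":{"type":"array","items":{"type":"number"}}},"force":{"type":"number"}},"required":["series"]}

```bash
mkdir -p pics; ls; python3 - <<'E'
from station import r
import cv2,json,numpy as np
o=r.get_obs();print(o, r.grip_point_offset)
for n in("top","side"):
    s=r.snapshot(n);cv2.imwrite(f"pics/{n}0.png",s["color"])
    print(n,{k:np.round(v,4).tolist() for k,v in s.items() if k!="color"})
s=r.snapshot("wrist");print(np.round(s["tool_from_camera"],3).tolist(),s["fx"],s["cx"],s["cy"])
E
```

```text
pics
{'t': 0.0, 'joints': array([ 1.07419336e+00,  1.16513838e-01,  1.44227528e+00,  1.72062418e-05,
        1.58400344e+00, -3.77764764e-02]), 'joint_velocities': array([-0.00226889, -0.00079789,  0.00036233,  0.00208475,  0.00038349,
        0.00042146]), 'joint_efforts': array([-6.08993887e-04, -7.21249151e+01, -6.22617245e+01,  7.80024030e-02,
        2.35469331e-02, -1.06051887e-04]), 'position': array([298.84507952, 605.00935483, 217.88018326]), 'tool_rot': array([[-8.96572936e-01,  4.42895728e-01, -5.86811069e-04],
       [ 4.42896112e-01,  8.96572327e-01, -1.04676658e-03],
       [ 6.25101210e-05, -1.19839892e-03, -9.99999280e-01]]), 'wrist_force': array([-0.22112174, -0.35217219,  0.12920297]), 'ft_torque': array([0.05273212, 0.03509267, 0.0151509 ]), 'gripper_force': 0.0, 'opening': 92.77795550899872} 18.8
top {'fx': 517.1327, 'fy': 517.1327, 'cx': 283.841, 'cy': 203.6046, 'R': [[-0.0078, -1.0, 0.0043], [-0.983, 0.0068, -0.1832], [0.1832, -0.0057, -0.9831]], 't': [-127.4721, 513.9096, 1328.687]}
side {'fx': 389.5052, 'fy': 389.5052, 'cx': 284.8269, 'cy': 203.6746, 'R': [[0.9976, -0.069, 0.001], [-0.0436, -0.6418, -0.7656], [0.0535, 0.7637, -0.6433]], 't': [-530.556, 6.6454, 952.7021]}
[[-0.0, -0.971, -0.239, 64.909], [1.0, -0.0, 0.0, -0.685], [-0.0, -0.239, 0.971, -167.105], [0.0, 0.0, 0.0, 1.0]] 369.9479408299515 275.96189342061797 211.9773018502536
```

View pics/top0.png

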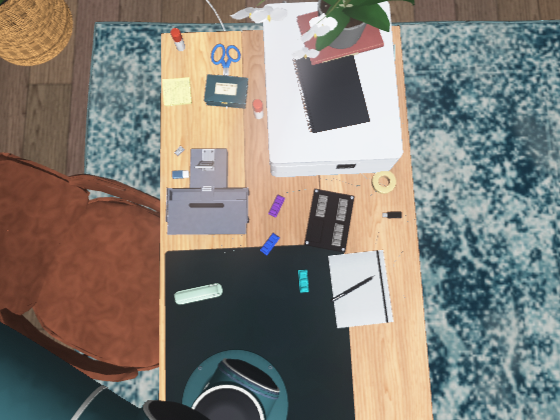

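View pics/side0.png

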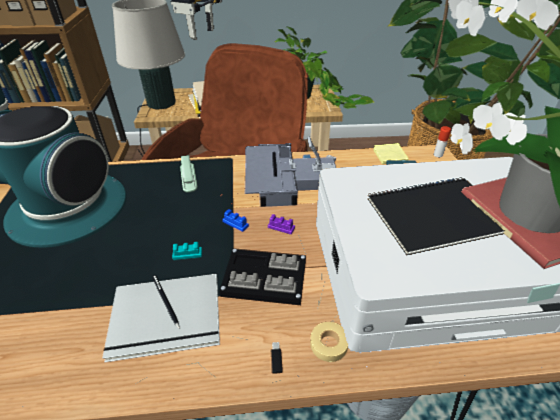

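Both views show the case at top px (207,200), its deck at (208,168) and the mould at (329,220). Three grey castings are in it, at about (321,206), (343,208) and (338,231). The purple, blue and turquoise look-alikes are at (276,205), (270,243) and (303,281). I'll enlarge the area to measure it.

```bash
cat > h.py <<'E'
import numpy as np,cv2
from station import r
def back(s,u,v,z,R=None,t=None):
    R=np.array(s["R"]);t=np.array(s["t"])
    d=R.T@np.array([(u-s["cx"])/s["fx"],(v-s["cy"])/s["fy"],1]);c=-R.T@t
    return c+d*(z-c[2])/d[2]
def proj(s,X):
    p=np.array(s["R"])@np.array(X,float)+np.array(s["t"]);return [s["fx"]*p[0]/p[2]+s["cx"],s["fy"]*p[1]/p[2]+s["cy"]]
def wrist():
    o=r.get_obs();s=r.snapshot("wrist");T=np.array(s["tool_from_camera"])
    Rw=o["tool_rot"]@T[:3,:3];c=o["position"]+o["tool_rot"]@T[:3,3]
    s["R"]=Rw.T;s["t"]=-Rw.T@c;return s
def crop(im,x0,y0,x1,y1,k,f):
    cv2.imwrite("pics/"+f,cv2.resize(im[y0:y1,x0:x1],None,fx=k,fy=k,interpolation=cv2.INTER_CUBIC))
E
python3 - <<'E'
from h import *
s=r.snapshot("top");a=cv2.resize(s["color"][140:245,160:255],None,fx=5,fy=5,interpolation=cv2.INTER_CUBIC)
b=cv2.resize(s["color"][180:255,295:360],None,fx=5,fy=5,interpolation=cv2.INTER_CUBIC)
c=np.zeros((525,800,3),np.uint8);c[:,:475]=a;c[:375,475:]=b;cv2.imwrite("pics/c1.png",c)
E
```

```text
(no output)
```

View pics/c1.png

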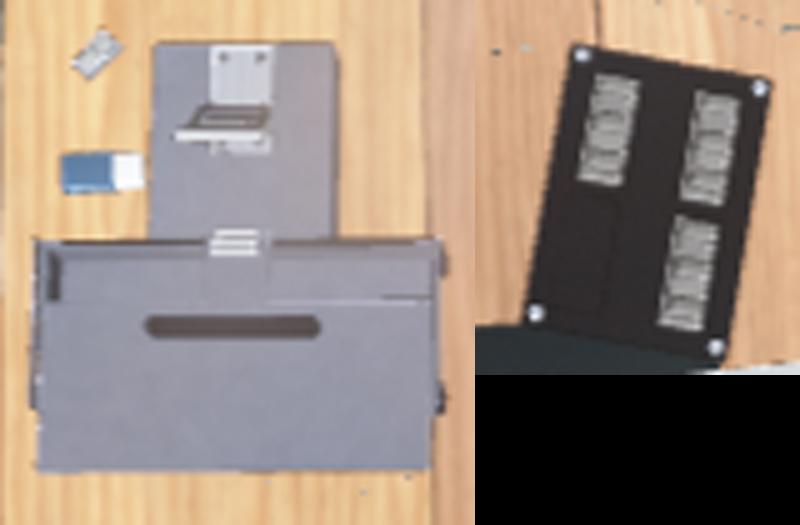

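The lid is partly open. The lever stands roughly up, with the loop bar at crop (225,135). The castings are at crop (609,130), (711,148) and (689,272), and the fourth pocket (585,255) is empty.

```bash
python3 - <<'E'
from h import *
s=r.snapshot("top");np.set_printoptions(precision=1,suppress=True)
A=lambda u,v,z:back(s,160+u/5,140+v/5,z)[:2]
B=lambda u,v,z:back(s,295+(u-475)/5,180+v/5,z)[:2]
print("deck",A(155,43,36),A(334,43,36)); print("boxrear",A(37,239,40),A(440,240,40))
print("handle",A(145,326,62),A(320,327,62),"keeper",A(233,238,58)); print("lidfront corners",A(38,470,45),A(430,470,45))
print("bar",A(175,135,60),A(268,138,60),A(175,135,90),A(268,138,90))
M=np.array([B(572,43,18),B(773,76,18),B(725,368,18),B(525,325,18)]);print("mould",M,M.mean(0))
print([np.linalg.norm(M[i]-M[i-1]) for i in range(4)], np.degrees(np.arctan2(*(M[0]-M[3])[::-1])),np.degrees(np.arctan2(*(M[1]-M[2])[::-1])))
for c in[(609,130),(711,148),(689,272)]:print("cast",B(*c,32))
E
```

```text
deck [670.  121.6] [669.4  23.6]
boxrear [559.8 181.5] [557.8 -35.2]
handle [507.8 118.3] [506.6  26.3] keeper [555.7  73.5]
lidfront corners [434.1 175.7] [432.6 -30.8]
bar [611.8 105.3] [609.8  55.6] [603.9 100.2] [602.   51.6]
mould [[ 559.7 -215.4]
 [ 540.5 -324.8]
 [ 381.4 -293.9]
 [ 405.2 -187.3]] [ 471.7 -255.3]
[np.float64(156.9761490892459), np.float64(111.10388605496996), np.float64(162.06713105609396), np.float64(109.23314766729139)] -10.30519751681682 -10.996694136367651
cast [ 508.6 -233.5]
cast [ 498.4 -288.1]
cast [ 431.4 -274.5]
```

>>> drive_tool --pt "0 0 0 0 8" --pt "0 0 0 0 8" --pt "0 0 0 0 8" --pt "0 0 0 0 8" --pt "0 0 0 0 8" --pt "0 0 0 0 8" --pt "0 0 0 0 8" --pt "0 0 0 0 8" --pt "0 -44 15 2 0" --pt "0 -44 15 2 0"

```text
t: 1.25
position: [328.3, 516.3, 213.8]
tool_rot: [[0.004, 1.0, -0.001], [1.0, -0.004, -0.001], [-0.001, -0.001, -1.0]]
wrist_force: [1.6, -0.2, 0.6]
opening: 92.7
gripper_force: 0.0
```

>>> drive_tool --pt "0 -44 15 2 0" --pt "0 -44 15 2 0" --pt "0 -44 15 2 0" --pt "0 -44 15 2 0" --pt "0 -44 15 2 0" --pt "0 -44 15 2 0" --pt "0 -44 15 2 0" --pt "0 -44 15 2 0" --pt "0 -44 15 0 0" --pt "0 -44 15 0 0"

```text
t: 2.25
position: [476.4, 74.4, 198.8]
tool_rot: [[0.005, 1.0, 0.001], [1.0, -0.005, 0.0], [0.0, 0.001, -1.0]]
wrist_force: [0.7, 0.5, 0.2]
opening: 93.0
gripper_force: 0.0
```

>>> drive_tool --pt "0 0 0 0 0" --pt "0 0 0 0 0" --pt "0 0 0 0 0"

```text
t: 2.55
position: [476.1, 77.0, 198.6]
tool_rot: [[0.004, 1.0, -0.0], [1.0, -0.004, 0.0], [0.0, -0.0, -1.0]]
wrist_force: [0.6, 0.5, -1.2]
opening: 93.1
gripper_force: 0.0
```

```bash
python3 - <<'E'
from h import *
s=wrist();cv2.imwrite("pics/w1.png",s["color"]);o=r.get_obs();print(o["t"],o["position"],np.degrees(np.arctan2(o["tool_rot"][1,1],o["tool_rot"][0,1])),o["joints"])
import pickle;s=dict(s);pickle.dump(s,open("w1.pkl","wb"))
E
```

```text
2.6 [476.05498879  77.30718129 198.65522979] -0.211909727467331 [ 1.07974831e-01 -3.08424457e-01  1.86825943e+00  1.81376092e-04
  1.58174378e+00  1.11675341e-01]
```

View pics/w1.png

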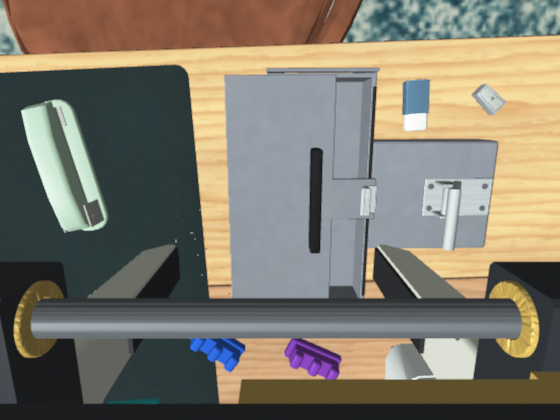

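This wrist view is clear. The handle runs px (316,149)-(315,252), the keeper is at (367,200), the latch bar end is at (450,247), and the deck's far edge runs (497,142)-(487,247).

```bash
python3 - <<'E'
from h import *
import pickle;s=pickle.load(open("w1.pkl","rb"));np.set_printoptions(precision=1,suppress=True)
P=lambda u,v,z:print(u,v,z,back(s,u,v,z)[:2])
P(316,149,62);P(315,252,62);P(362,184,58);P(362,217,58);P(497,142,36);P(487,247,36);P(374,72,40);P(363,297,40);P(234,297,45);P(226,76,45)
for z in (60,80,100,105):P(450,248,z);P(452,183,z)
k=3;crop(s["color"],330,120,510,270,4,"lc.png")
E
```

```text
316 149 62 [509.3 119.6]
315 252 62 [510.3  31.1]
362 184 58 [549.  90.]
362 217 58 [550.4  61.3]
497 142 36 [670.6 123. ]
487 247 36 [674.6  25.9]
374 72 40 [558.4 180.8]
363 297 40 [559.7 -22.9]
234 297 45 [436.4 -19.8]
226 76 45 [436.1 177.7]
450 248 60 [628.1  33.5]
452 183 60 [623.6  90.8]
450 248 80 [618.2  40.6]
452 183 80 [614.   94.1]
450 248 100 [608.3  47.7]
452 183 100 [604.4  97.5]
450 248 105 [605.9  49.5]
452 183 105 [602.   98.3]
```

View pics/lc.png

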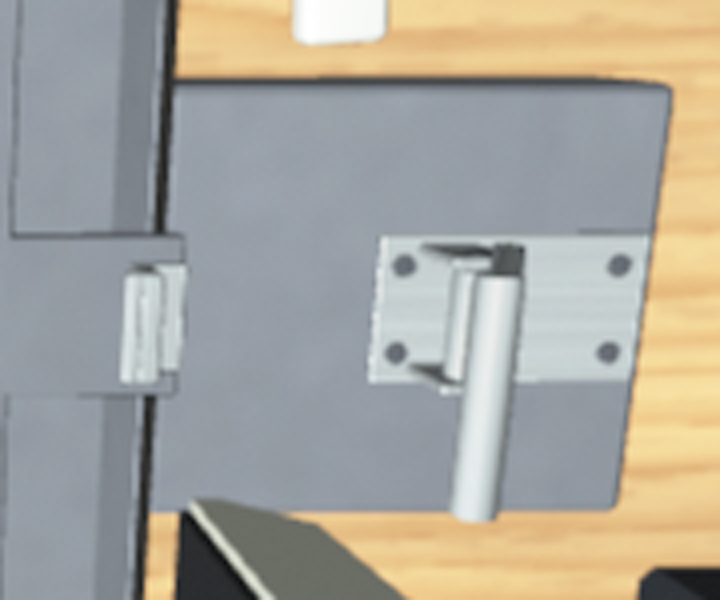

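>>> drive_tool --pt "0.74 -2 34 10 0" --pt "0.74 0 0 30 0" --pt "0.74 0 0 30 0" --pt "0.74 0 0 20 0" --pt "0.74 0 0 10 0" --pt "0.74 0 0 0 0" --pt "0.74 0 0 0 0" --force 25

```text
t: 3.3
position: [510.6, 74.7, 99.7]
tool_rot: [[0.004, 1.0, 0.001], [1.0, -0.004, 0.0], [0.0, 0.001, -1.0]]
wrist_force: [0.6, 0.8, -0.2]
opening: 41.7
gripper_force: 0.0
```

>>> drive_tool --pt "0.74 0 0 20 0" --pt "0.74 0 0 15 0" --pt "0.74 0 0 10 0" --pt "0.74 0 0 5 0" --pt "1 0 0 0 0" --pt "1 0 0 0 0" --pt "1 0 0 0 0" --pt "1 0 0 0 0" --pt "1 0 0 0 0"

```text
t: 4.2
position: [510.6, 74.1, 49.2]
tool_rot: [[0.005, 1.0, 0.001], [1.0, -0.005, 0.0], [0.0, 0.001, -1.0]]
wrist_force: [-1.7, 0.1, 4.4]
opening: 8.7
gripper_force: 25.0
```

>>> drive_tool --pt "1 0 -5 0 0" --pt "1 0 -10 0 0" --pt "1 0 -10 0 0" --pt "1 0 -10 0 0" --pt "1 0 -10 0 0" --pt "1 0 -10 0 0" --pt "1 0 -10 0 0" --pt "1 0 -5 0 0" --pt "1 0 -3 0 0" --pt "1 0 0 0 0"

```text
t: 5.2
position: [436.7, 74.3, 49.2]
tool_rot: [[0.005, 1.0, 0.001], [1.0, -0.005, -0.0], [-0.0, 0.001, -1.0]]
wrist_force: [-2.9, -3.6, 8.6]
opening: 9.2
gripper_force: 25.0
```

>>> drive_tool --pt "1 0 -2 0 0" --pt "1 0 -2 0 0" --pt "1 0 -2 0 0" --pt "1 0 0 0 0"

```text
t: 5.6
position: [431.0, 74.3, 49.2]
tool_rot: [[0.005, 1.0, 0.001], [1.0, -0.005, -0.001], [-0.001, 0.001, -1.0]]
wrist_force: [-1.1, -3.5, 8.2]
opening: 8.7
gripper_force: 25.0
```

>>> drive_tool --pt "1 0 -2 0 0" --pt "1 0 -2 0 0" --pt "1 0 -2 0 0" --pt "1 0 0 0 0"

```text
t: 6.0
position: [426.0, 74.3, 49.3]
tool_rot: [[0.005, 1.0, 0.004], [1.0, -0.005, -0.0], [-0.0, 0.004, -1.0]]
wrist_force: [11.1, -3.7, -0.7]
opening: 8.7
gripper_force: 25.0
```

>>> drive_tool --pt "1 0 -2 0 0" --pt "1 0 -1 0 0" --pt "1 0 0 0 0"

```text
t: 6.3
position: [425.7, 74.3, 49.5]
tool_rot: [[0.005, 1.0, 0.011], [1.0, -0.005, -0.0], [-0.0, 0.011, -1.0]]
wrist_force: [42.5, -2.1, -20.5]
opening: 8.9
gripper_force: 25.0
```

>>> drive_tool --pt "1 0 3 0 0" --pt "0.74 0 0 0 0" --pt "0.74 0 0 0 0" --pt "0.7 0 0 0 0" --pt "0.7 0 0 -20 0" --pt "0.7 0 0 -40 0" --pt "0.7 0 0 -40 0" --pt "0.7 0 0 -40 0" --pt "0.7 0 0 -30 0"

```text
t: 7.2
position: [425.1, 74.6, 221.1]
tool_rot: [[0.005, 1.0, 0.001], [1.0, -0.005, 0.0], [0.0, 0.001, -1.0]]
wrist_force: [0.7, -0.0, 0.0]
opening: 28.1
gripper_force: 0.0
```

>>> drive_tool --pt "0.7 0 0 0 -8" --pt "0.7 0 0 0 -8" --pt "0.7 0 0 0 -8" --pt "0.7 0 0 0 -8" --pt "0.7 0 0 0 -8" --pt "0.7 0 0 0 -8" --pt "0.7 0 0 0 -8" --pt "0.7 0 0 0 -8" --pt "0.7 0 0 0 -8" --pt "0.7 0 0 0 -7.5"

```text
t: 8.2
position: [424.9, 74.6, 218.3]
tool_rot: [[-0.983, 0.181, -0.001], [0.181, 0.983, 0.0], [0.001, -0.0, -1.0]]
wrist_force: [0.8, 0.1, -0.4]
opening: 27.9
gripper_force: 0.0
```

```bash
cat >> h.py <<'E'
def go(*targets):
    """print tool-axis shifts from measured pose to world targets, in chain"""
    o=r.get_obs();R=o["tool_rot"];p=np.array(o["position"]);a=np.degrees(np.arctan2(R[1,1],R[0,1]))
    print("t",round(o["t"],2),"pos",p.round(1),"yaw y",a.round(2),"F",o["wrist_force"].round(1),"open",round(o["opening"],1))
    for q in targets: q=np.array(q,float);print(q,"->",(R.T@(q-p)).round(1));p=q
E
python3 -c "
from h import *
go((530,-265,220))"
```

```text
t 8.2 pos [424.9  74.6 218.3] yaw y 79.55 F [ 0.8  0.1 -0.4] open 27.9
[ 530. -265.  220.] -> [-165.  -314.9   -1.7]
```

>>> drive_tool --pt "0.7 -20 -39 0 0" --pt "0.7 -20 -39 0 0" --pt "0.7 -20 -39 0 0" --pt "0.7 -20 -39 0 0" --pt "0.7 -20 -39 0 0" --pt "0.7 -20 -39 0 0" --pt "0.7 -20 -39 -2 0" --pt "0.7 -25 -42 0 0" --pt "0.7 0 0 0 0" --pt "0.7 0 0 0 0"

```text
t: 9.2
position: [528.1, -266.1, 219.7]
tool_rot: [[-0.982, 0.189, -0.002], [0.189, 0.982, 0.001], [0.002, 0.001, -1.0]]
wrist_force: [0.1, -0.0, 0.3]
opening: 28.1
gripper_force: 0.0
```

```bash
python3 - <<'E'
from h import *
s=wrist();cv2.imwrite("pics/w2.png",s["color"]);go()
import pickle;pickle.dump(dict(s),open("w2.pkl","wb"))
E
```

```text
t 9.25 pos [ 528.1 -265.3  220.2] yaw y 79.19 F [-0.6  0.5 -0.3] open 28.3
```

View pics/w2.png

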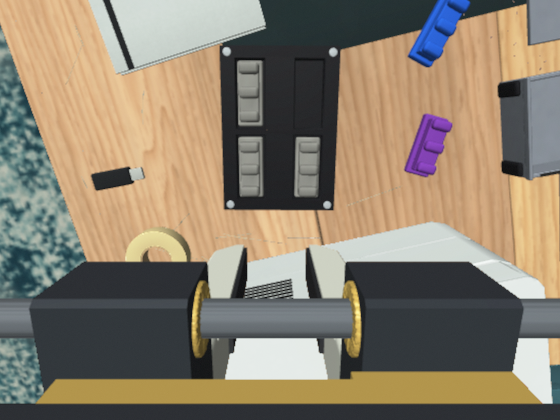

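The three castings are still in the mould, with middle crests at about px (250,92), (250,166) and (309,167). The mould corners are (222,46), (339,46), (330,209) and (226,209).

```bash
python3 - <<'E'
from h import *
import pickle;s=pickle.load(open("w2.pkl","rb"));np.set_printoptions(precision=1,suppress=True)
M=np.array([back(s,u,v,18)[:2] for u,v in((222,46),(339,46),(330,209),(226,209))]);c=M.mean(0)
d=M[2]+M[3]-M[0]-M[1];a=np.arctan2(d[1],d[0]);print(M,c,np.degrees(a),[np.linalg.norm(M[i]-M[i-1]) for i in range(4)])
R=np.array([[np.cos(a),-np.sin(a)],[np.sin(a),np.cos(a)]])
for p in((35,28),(35,-28),(-35,-28)):print(p,c+R@p)
for u,v in((309,166),(250,165),(250,93)):print(back(s,u,v,36)[:2])
q=c+R@(35,28)
go((*q,100))
E
```

```text
[[ 388.2 -290.8]
 [ 408.6 -184.5]
 [ 560.2 -216.6]
 [ 540.1 -321.3]] [ 474.3 -253.3] -11.662756674812103 [np.float64(154.92593239501912), np.float64(108.2532034146506), np.float64(154.99766963494952), np.float64(106.56437750380744)]
(35, 28) [ 514.2 -232.9]
(35, -28) [ 502.9 -287.8]
(-35, -28) [ 434.3 -273.6]
[ 510.4 -231.5]
[ 498.9 -286.3]
[ 435.2 -272.9]
t 9.25 pos [ 528.1 -265.3  220.2] yaw y 79.19 F [-0.6  0.5 -0.3] open 28.3
[ 514.2 -232.9  100. ] -> [ 19.6  29.1 120.2]
```

```bash
python3 - <<'E'
from h import *
s=r.snapshot("top");crop(s["color"],255,130,415,260,5,"p.png")
for u,v in((272,163),(400,158)):print(back(s,u,v,152))
for u,v in((275,177),(400,172)):print(back(s,u,v,0))
go((512,-232,100),(512,-232,21))
E
```

```text
[ 596.69935619 -101.93792259  152.        ]
[ 607.4896561  -421.97485196  152.        ]
[ 597.31577347 -107.52286959    0.        ]
[ 609.29592989 -456.33095361    0.        ]
t 9.3 pos [ 528.1 -264.9  220.6] yaw y 79.24 F [-0.6  0.  -0.3] open 27.7
[ 512. -232.  100.] -> [ 22.   29.2 120.6]
[ 512. -232.   21.] -> [-0. -0. 79.]
```

View pics/p.png

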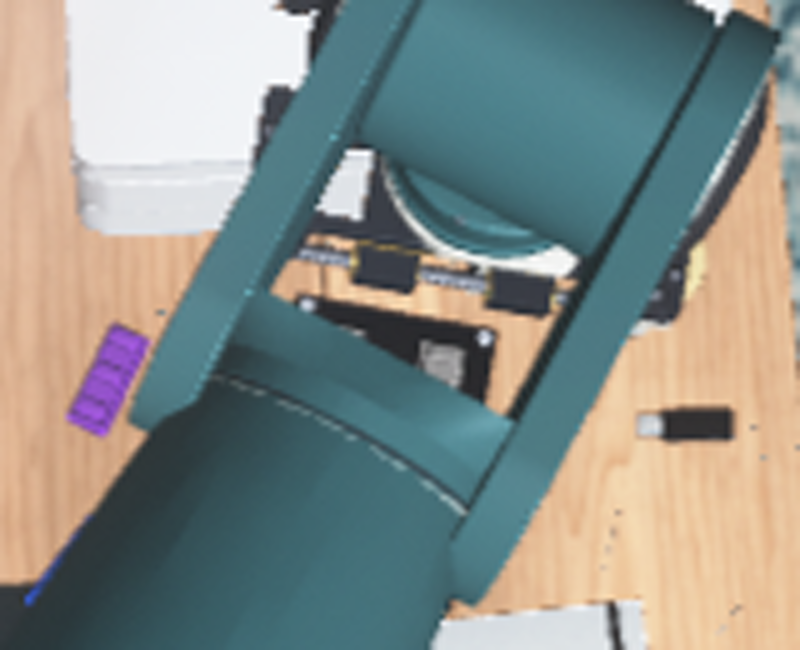

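The printer front is at x≈597, so there is clearance. In this view the arm covers the rest. Now the first casting.

>>> drive_tool --pt "0.64 22 29 30 0" --pt "0.64 0 0 45 0" --pt "0.64 0 0 45 0" --pt "0.64 0 0 40 0" --pt "0.64 0 0 25 0" --pt "0.64 0 0 14 0" --pt "0.64 0 0 0 0" --pt "1 0 0 0 0" --pt "1 0 0 0 0" --pt "1 0 0 0 0" --force 25

```text
t: 10.3
position: [513.0, -233.3, 23.4]
tool_rot: [[-0.982, 0.187, 0.002], [0.187, 0.982, -0.001], [-0.002, -0.0, -1.0]]
wrist_force: [-0.9, 3.1, 7.4]
opening: 17.4
gripper_force: 25.0
```

>>> drive_tool --pt "1 0 0 0 0" --pt "1 0 0 0 0" --pt "1 0 0 -10 0" --pt "1 0 0 -10 0"

```text
t: 10.7
position: [512.2, -233.3, 42.7]
tool_rot: [[-0.982, 0.187, 0.0], [0.187, 0.982, -0.0], [-0.0, -0.0, -1.0]]
wrist_force: [0.0, 0.0, -0.1]
opening: 17.5
gripper_force: 25.0
```

>>> drive_tool --pt "1 0 0 -20 0" --pt "1 0 0 -35 0" --pt "1 0 0 -40 0" --pt "1 0 0 0 -5.4" --pt "1 0 0 0 -5.4" --pt "1 0 20 0 0" --pt "1 0 35 0 0" --pt "1 0 35 0 0" --pt "1 0 35 0 0" --pt "1 0 35 0 0"

```text
t: 11.7
position: [512.0, -72.0, 137.8]
tool_rot: [[-1.0, 0.0, 0.001], [0.0, 1.0, -0.0], [-0.001, -0.0, -1.0]]
wrist_force: [0.3, 0.1, -0.4]
opening: 18.0
gripper_force: 25.0
```

>>> drive_tool --pt "1 0 35 0 0" --pt "1 0 35 0 0" --pt "1 0 35 0 0" --pt "1 0 35 0 0" --pt "1 0 35 0 0" --pt "1 0 20 0 0" --pt "1 0 10 0 0" --pt "1 0 0 0 0" --pt "1 0 0 0 0"

```text
t: 12.6
position: [512.2, 131.2, 137.0]
tool_rot: [[-1.0, -0.0, 0.0], [-0.0, 1.0, -0.0], [-0.0, -0.0, -1.0]]
wrist_force: [0.1, -0.1, -1.1]
opening: 18.2
gripper_force: 2.5
```

```bash
python3 -c "
from h import *
go((512.5,135,70),(512.5,135,19.5))"
```

```text
t 12.6 pos [512.2 131.2 137. ] yaw y 90.01 F [ 0.1 -0.1 -1.1] open 18.2
[512.5 135.   70. ] -> [-0.3  3.8 67. ]
[512.5 135.   19.5] -> [ 0.   0.  50.5]
```

The grip has slackened, so I'll hold still and check.

>>> drive_tool --pt "1 0 0 0 0" --pt "1 0 0 0 0" --pt "1 0 0 0 0" --force 30

```text
t: 12.9
position: [512.2, 131.3, 136.7]
tool_rot: [[-1.0, 0.001, 0.0], [0.001, 1.0, -0.0], [-0.0, -0.0, -1.0]]
wrist_force: [0.7, 0.2, -1.0]
opening: 17.6
gripper_force: 30.0
```

```bash
python3 - <<'E'
from h import *
go()
w=wrist()["color"];a=r.snapshot("side")["color"]
c=np.zeros((560,760,3),np.uint8);c[:315,:420]=cv2.resize(w,(420,315));c[315:560,:760]=cv2.resize(a[140:270,200:400],(377,245)).repeat(1,1)[:, :377] if 0 else 0
c[320:560,:400]=cv2.resize(a[130:250,200:400],(400,240));cv2.imwrite("pics/g.png",c)
E
```

```text
t 12.9 pos [512.2 131.3 136.7] yaw y 89.97 F [ 0.7  0.2 -1. ] open 17.6
```

View pics/g.png

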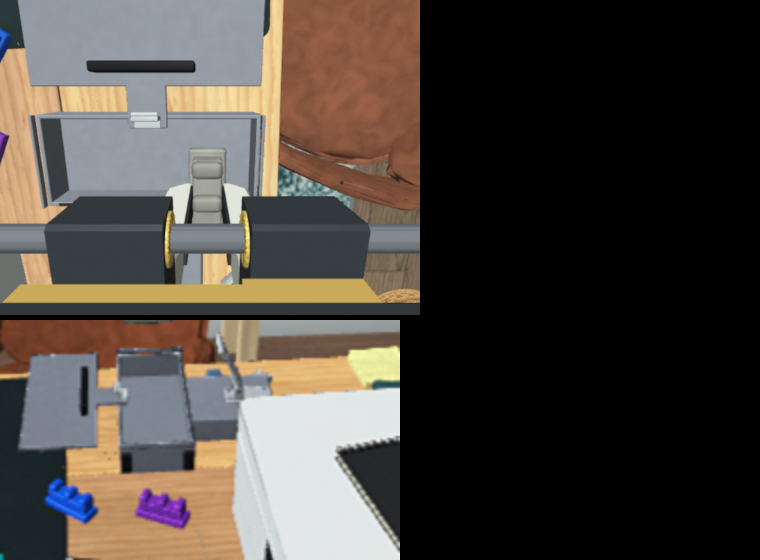

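The casting is still held level, and the box is open. Lowering it now.

>>> drive_tool --pt "1 0 4 40 0" --pt "1 0 0 30 0" --pt "1 0 0 20 0" --pt "1 0 0 15 0" --pt "1 0 0 6 0" --pt "1 0 0 2 0" --pt "1 0 0 2 0" --pt "1 0 0 1 0" --pt "1 0 0 0 0"

```text
t: 13.9
position: [512.4, 135.9, 21.2]
tool_rot: [[-1.0, -0.0, 0.001], [-0.0, 1.0, 0.0], [-0.001, 0.0, -1.0]]
wrist_force: [0.1, 0.2, -0.4]
opening: 17.6
gripper_force: 30.0
```

>>> drive_tool --pt "1 0 0 1 0" --pt "1 0 0 1 0" --pt "1 0 0 0 0"

```text
t: 14.2
position: [512.4, 135.9, 19.4]
tool_rot: [[-1.0, -0.0, 0.0], [-0.0, 1.0, 0.0], [-0.0, 0.0, -1.0]]
wrist_force: [-4.2, -1.0, 7.1]
opening: 17.6
gripper_force: 30.0
```

>>> drive_tool --pt "0.72 0 0 0 0" --pt "0.72 0 0 0 0" --pt "0.72 0 0 0 0" --pt "0.72 0 0 -20 0" --pt "0.72 0 0 -40 0" --pt "0.72 0 0 -40 0" --pt "0.72 0 0 -30 5.4" --pt "0.72 0 0 0 5.4"

```text
t: 15.0
position: [513.7, 136.2, 153.4]
tool_rot: [[-0.982, 0.191, 0.006], [0.191, 0.982, 0.001], [-0.006, 0.002, -1.0]]
wrist_force: [0.4, -0.6, 0.4]
opening: 26.0
gripper_force: 0.0
```

```bash
python3 -c "
from h import *
go((501,-287,140),(501,-287,22))"
```

```text
t 15.0 pos [513.7 136.2 153.4] yaw y 79.0 F [ 0.4 -0.6  0.4] open 26.0
[ 501. -287.  140.] -> [ -68.2 -417.9   12.8]
[ 501. -287.   22.] -> [  0.7  -0.3 118. ]
```

>>> drive_tool --pt "0.66 -9 -39 -5 0" --pt "0.66 -9 -39 -5 0" --pt "0.66 -9 -39 -5 0" --pt "0.66 -9 -39 -5 0" --pt "0.66 -9 -39 -5 0" --pt "0.66 -9 -39 -5 0" --pt "0.66 -9 -39 -5 0" --pt "0.66 -9 -39 -5 0" --pt "0.66 -9 -39 -5 0" --pt "0.66 -9 -41 -5 0"

```text
t: 16.0
position: [527.0, -267.7, 198.8]
tool_rot: [[-0.982, 0.187, 0.0], [0.187, 0.982, 0.0], [-0.0, 0.0, -1.0]]
wrist_force: [0.4, 0.3, -0.4]
opening: 31.5
gripper_force: 0.0
```

>>> drive_tool --pt "0.66 0 0 -10 0" --pt "0.66 0 0 0 0"

```text
t: 16.2
position: [527.3, -266.8, 209.6]
tool_rot: [[-0.982, 0.189, 0.001], [0.189, 0.982, -0.0], [-0.001, -0.0, -1.0]]
wrist_force: [0.3, -0.0, -0.4]
opening: 31.3
gripper_force: 0.0
```

```bash
python3 - <<'E'
from h import *
s=wrist();import pickle
o=pickle.load(open("w2.pkl","rb"))
# warp mould plane (z=30) of new picture to old view
Q=[(388,-291),(409,-184),(560,-217),(540,-321)]
H,_=cv2.findHomography(np.array([proj(s,(*q,30)) for q in Q]),np.array([proj(o,(*q,30)) for q in Q]))
w=cv2.warpPerspective(s["color"],H,(560,420))
d=cv2.absdiff(w,o["color"]).max(2)
for n,(u,v) in dict(A=(309,166),B=(250,165),C=(250,93)).items():print(n,d[v-28:v+28,u-10:u+10].mean())
crop(np.hstack([o["color"][20:240,190:370],w[20:240,190:370]]),0,0,360,220,2,"d.png")
go((501,-287,140),(501,-287,22))
E
```

```text
A 98.83214285714286
B 3.280357142857143
C 2.9107142857142856
t 16.25 pos [ 527.3 -266.   208.9] yaw y 79.19 F [-0.2 -0.4 -0.1] open 31.8
[ 501. -287.  140.] -> [ 21.9 -25.6  68.9]
[ 501. -287.   22.] -> [ 1.00e-01 -0.00e+00  1.18e+02]
```

The image comparison shows castings B and C unmoved. Grasping B.

>>> drive_tool --pt "0.66 22 -26 30 0" --pt "0.66 0 0 45 0" --pt "0.66 0 0 45 0" --pt "0.66 0 0 35 0" --pt "0.66 0 0 20 0" --pt "0.66 0 0 12 0" --pt "0.66 0 0 0 0" --pt "1 0 0 0 0" --pt "1 0 0 0 0" --pt "1 0 0 0 0"

```text
t: 17.25
position: [501.4, -287.7, 23.1]
tool_rot: [[-0.982, 0.187, 0.002], [0.187, 0.982, -0.001], [-0.002, -0.0, -1.0]]
wrist_force: [-1.1, 3.0, 6.2]
opening: 17.7
gripper_force: 30.0
```

>>> drive_tool --pt "1 0 0 0 0" --pt "1 0 0 -10 0" --pt "1 0 0 -20 0" --pt "1 0 0 -40 0" --pt "1 0 0 -45 0" --pt "1 0 0 0 -5.4" --pt "1 0 0 0 -5.4" --pt "1 0 0 0 0"

```text
t: 18.05
position: [500.7, -287.6, 137.8]
tool_rot: [[-1.0, -0.002, 0.001], [-0.002, 1.0, -0.001], [-0.001, -0.001, -1.0]]
wrist_force: [-0.6, -0.1, 0.5]
opening: 17.6
gripper_force: 30.0
```

```bash
python3 -c "
from h import *
go((512.5,73.5,138),(512.5,73.5,22))"
```

```text
t 18.05 pos [ 500.7 -287.6  137.8] yaw y 90.1 F [-0.6 -0.1  0.5] open 17.6
[512.5  73.5 138. ] -> [-12.4 361.1  -0.5]
[512.5  73.5  22. ] -> [1.00e-01 1.00e-01 1.16e+02]
```

>>> drive_tool --pt "1 -2 20 0 0" --pt "1 -2 40 0 0" --pt "1 -2 45 0 0" --pt "1 -2 45 0 0" --pt "1 -2 45 0 0" --pt "1 -2 45 0 0" --pt "1 0 45 0 0" --pt "1 0 40 0 0" --pt "1 0 25 0 0" --pt "1 0 11 0 0"

```text
t: 19.05
position: [512.4, 75.4, 136.9]
tool_rot: [[-1.0, 0.0, 0.0], [0.0, 1.0, 0.0], [-0.0, 0.0, -1.0]]
wrist_force: [0.4, -0.2, -0.8]
opening: 17.5
gripper_force: 30.0
```

>>> drive_tool --pt "1 0 0 40 0" --pt "1 0 0 35 0" --pt "1 0 0 20 0" --pt "1 0 0 15 0" --pt "1 0 0 3 0" --pt "1 0 0 2 0" --pt "1 0 0 1 0" --pt "1 0 0 0 0"

```text
t: 19.85
position: [513.2, 73.5, 21.6]
tool_rot: [[-1.0, 0.0, 0.001], [0.0, 1.0, 0.0], [-0.001, 0.0, -1.0]]
wrist_force: [-0.0, 0.1, -0.6]
opening: 17.7
gripper_force: 30.0
```

>>> drive_tool --pt "1 0 0 1 0" --pt "1 0 0 1 0" --pt "1 0 0 0 0"

```text
t: 20.15
position: [512.9, 73.5, 19.1]
tool_rot: [[-1.0, -0.0, 0.001], [-0.0, 1.0, 0.0], [-0.001, 0.0, -1.0]]
wrist_force: [-0.8, 0.6, 3.4]
opening: 17.9
gripper_force: 30.0
```

>>> drive_tool --pt "0.72 0 0 0 0" --pt "0.72 0 0 0 0" --pt "0.72 0 0 0 0" --pt "0.72 0 0 -20 0" --pt "0.72 0 0 -40 0" --pt "0.72 0 0 -40 0" --pt "0.72 0 0 -30 5.4" --pt "0.72 0 0 0 5.4" --pt "0.66 -8 -35 -10 0" --pt "0.66 -8 -40 -10 0"

```text
t: 21.15
position: [514.2, -3.3, 168.9]
tool_rot: [[-0.983, 0.185, -0.0], [0.185, 0.983, 0.0], [0.0, 0.0, -1.0]]
wrist_force: [0.3, 0.4, -0.2]
opening: 31.0
gripper_force: 0.0
```

>>> drive_tool --pt "0.66 -8 -40 -10 0" --pt "0.66 -8 -40 -10 0" --pt "0.66 -8 -40 -10 0" --pt "0.66 -8 -40 -10 0" --pt "0.66 -8 -40 0 0" --pt "0.66 -8 -35 0 0" --pt "0.66 -8 -20 0 0" --pt "0.66 0 0 0 0" --pt "0.66 0 0 0 0"

```text
t: 22.05
position: [521.7, -263.8, 208.3]
tool_rot: [[-0.982, 0.188, -0.001], [0.188, 0.982, 0.001], [0.001, 0.001, -1.0]]
wrist_force: [-1.2, 0.5, 0.1]
opening: 31.4
gripper_force: 0.0
```

```bash
python3 - <<'E'
from h import *
s=wrist();import pickle
o=pickle.load(open("w2.pkl","rb"))
Q=[(388,-291),(409,-184),(560,-217),(540,-321)]
H,_=cv2.findHomography(np.array([proj(s,(*q,30)) for q in Q]),np.array([proj(o,(*q,30)) for q in Q]))
w=cv2.warpPerspective(s["color"],H,(560,420))
d=cv2.absdiff(w,o["color"]).max(2)
for n,(u,v) in dict(A=(309,166),B=(250,165),C=(250,93)).items():print(n,d[v-28:v+28,u-10:u+10].mean())
cv2.imwrite("pics/w3.png",s["color"])
go((434.3,-273.5,140),(434.3,-273.5,22))
E
```

```text
A 97.97589285714285
B 99.52767857142857
C 6.383035714285715
t 22.1 pos [ 521.8 -263.3  208.5] yaw y 79.24 F [-0.3  0.3  0.2] open 31.4
[ 434.3 -273.5  140. ] -> [ 84.  -26.4  68.5]
[ 434.3 -273.5   22. ] -> [ -0.  -0. 118.]
```

>>> drive_tool --pt "0.66 42 -13 20 0" --pt "0.66 42 -13 30 0" --pt "0.66 0 0 45 0" --pt "0.66 0 0 45 0" --pt "0.66 0 0 30 0" --pt "0.66 0 0 16 0" --pt "0.66 0 0 0 0" --pt "1 0 0 0 0" --pt "1 0 0 0 0" --pt "1 0 0 0 0"

```text
t: 23.1
position: [437.8, -274.0, 26.3]
tool_rot: [[-0.982, 0.187, 0.002], [0.187, 0.982, -0.001], [-0.003, -0.001, -1.0]]
wrist_force: [1.0, 2.2, 7.7]
opening: 17.6
gripper_force: 30.0
```

>>> drive_tool --pt "1 0 0 0 0" --pt "1 0 0 -10 0" --pt "1 0 0 -20 0" --pt "1 0 0 -40 0" --pt "1 0 0 -45 0" --pt "1 0 0 0 -5.4" --pt "1 0 0 0 -5.4" --pt "1 0 0 0 0"

```text
t: 23.9
position: [437.0, -273.8, 140.7]
tool_rot: [[-1.0, -0.002, 0.001], [-0.002, 1.0, -0.001], [-0.001, -0.001, -1.0]]
wrist_force: [-0.8, -0.2, -1.3]
opening: 17.6
gripper_force: 30.0
```

```bash
python3 -c "
from h import *
go((512.5,12,138),(512.5,12,22))"
```

```text
t 23.9 pos [ 437.  -273.8  140.7] yaw y 90.1 F [-0.8 -0.2 -1.3] open 17.6
[512.5  12.  138. ] -> [-76.  285.6   2.6]
[512.5  12.   22. ] -> [1.00e-01 1.00e-01 1.16e+02]
```

>>> drive_tool --pt "1 -10 20 0 0" --pt "1 -12 40 0 0" --pt "1 -12 45 0 0" --pt "1 -12 45 0 0" --pt "1 -12 45 0 0" --pt "1 -10 40 0 0" --pt "1 -8 30 0 0" --pt "1 0 20 0 0" --pt "1 0 0 0 0" --pt "1 0 0 0 0"

```text
t: 24.9
position: [512.8, 11.3, 139.7]
tool_rot: [[-1.0, 0.001, 0.0], [0.001, 1.0, -0.0], [-0.0, -0.0, -1.0]]
wrist_force: [0.0, -0.6, -0.9]
opening: 17.5
gripper_force: 30.0
```

>>> drive_tool --pt "1 0 0 40 0" --pt "1 0 0 35 0" --pt "1 0 0 20 0" --pt "1 0 0 15 0" --pt "1 0 0 3 0" --pt "1 0 0 1 0" --pt "1 0 0 1 0" --pt "1 0 0 0 0"

```text
t: 25.7
position: [513.3, 11.3, 25.4]
tool_rot: [[-1.0, -0.0, 0.001], [-0.0, 1.0, -0.0], [-0.001, -0.0, -1.0]]
wrist_force: [0.4, 0.3, 0.3]
opening: 17.7
gripper_force: 30.0
```

>>> drive_tool --pt "1 0 0 1 0" --pt "1 0 0 1 0" --pt "1 0 0 0 0"

```text
t: 26.0
position: [512.8, 11.4, 22.5]
tool_rot: [[-1.0, -0.0, 0.0], [-0.0, 1.0, 0.0], [-0.0, 0.0, -1.0]]
wrist_force: [0.1, 0.2, -0.9]
opening: 17.9
gripper_force: 30.0
```

>>> drive_tool --pt "1 0 0 1 0" --pt "1 0 0 0 0"

```text
t: 26.2
position: [512.9, 11.4, 22.3]
tool_rot: [[-1.0, -0.0, -0.0], [-0.0, 1.0, 0.0], [0.0, 0.0, -1.0]]
wrist_force: [-6.5, 0.8, 11.4]
opening: 17.4
gripper_force: 30.0
```

>>> drive_tool --pt "1 0 0 1 0" --pt "1 0 0 0 0"

```text
t: 26.4
position: [512.9, 11.4, 22.2]
tool_rot: [[-1.0, -0.0, -0.0], [-0.0, 1.0, 0.0], [0.0, 0.0, -1.0]]
wrist_force: [-13.5, 1.0, 22.9]
opening: 17.6
gripper_force: 30.0
```

>>> drive_tool --pt "0.72 0 0 0 0" --pt "0.72 0 0 0 0" --pt "0.72 0 0 0 0" --pt "0.72 0 0 -20 0" --pt "0.72 0 0 -40 0" --pt "0.72 0 0 -45 0" --pt "0.72 0 0 -45 0" --pt "0.72 0 0 -40 8" --pt "0.72 0 0 0 8" --pt "0.72 0 0 0 8"

```text
t: 27.4
position: [513.2, 11.4, 211.8]
tool_rot: [[-0.911, 0.412, 0.002], [0.412, 0.911, -0.0], [-0.002, 0.001, -1.0]]
wrist_force: [-0.8, 1.1, -0.6]
opening: 25.9
gripper_force: 0.0
```

>>> drive_tool --pt "0.72 0 0 0 8" --pt "0.72 0 0 0 8" --pt "0.72 0 0 0 8" --pt "0.72 0 0 0 8" --pt "0.72 0 0 0 8" --pt "0.72 0 0 0 8" --pt "0.72 0 0 0 8" --pt "0.72 0 0 0 8.3" --pt "0.72 0 -40 0 0" --pt "0.72 0 0 0 0"

```text
t: 28.4
position: [470.6, 10.1, 210.4]
tool_rot: [[-0.03, 1.0, -0.0], [1.0, 0.03, -0.0], [-0.0, -0.0, -1.0]]
wrist_force: [1.1, 0.3, -0.0]
opening: 25.8
gripper_force: 0.0
```

```bash
python3 - <<'E'
from h import *
go((426,74.3,100),(426,74.3,49))
w=wrist()["color"];a=r.snapshot("side")["color"]
c=np.zeros((600,800,3),np.uint8);c[:315,:420]=cv2.resize(w,(420,315))
c[315:600,:475]=cv2.resize(a[130:244,200:390],(475,285));cv2.imwrite("pics/g2.png",c[:,:480])
E
```

```text
t 28.4 pos [470.6  10.1 210.4] yaw y 1.71 F [ 1.1  0.3 -0. ] open 25.8
[426.   74.3 100. ] -> [ 65.5 -42.7 110.4]
[426.   74.3  49. ] -> [ 0.  0. 51.]
```

View pics/g2.png

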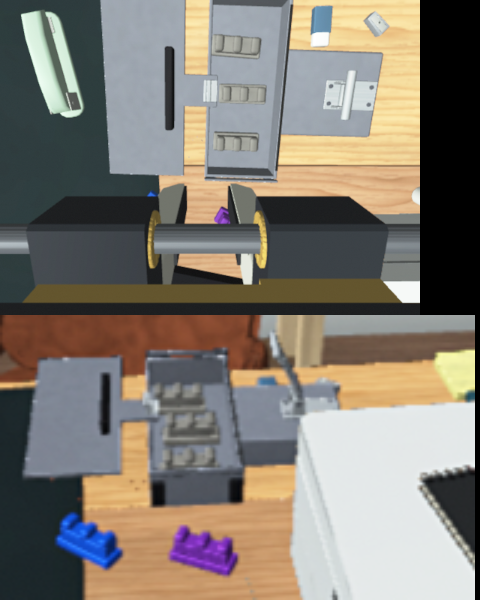

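All three castings are standing in the case. The lever leans towards the lid with the loop beside it. Next I'll close the lid.

>>> drive_tool --pt "0.74 33 -21 20 0" --pt "0.74 32 -22 20 1.8" --pt "0.74 0 0 40 0" --pt "0.74 0 0 30 0" --pt "0.74 0 0 15 0" --pt "0.74 0 0 0 0"

```text
t: 29.1
position: [427.5, 73.8, 83.9]
tool_rot: [[0.002, 1.0, -0.003], [1.0, -0.002, -0.0], [-0.0, -0.003, -1.0]]
wrist_force: [-0.1, 0.1, 0.8]
opening: 24.0
gripper_force: 0.0
```

```bash
python3 -c "
from h import *
go((426,74.3,51))"
```

```text
t 29.1 pos [427.5  73.8  83.9] yaw y -0.09 F [-0.1  0.1  0.8] open 24.0
[426.   74.3  51. ] -> [ 0.6 -1.4 32.9]
```

>>> drive_tool --pt "0.74 0 -1 20 0" --pt "0.74 0 0 10 0" --pt "0.74 0 0 3 0" --pt "1 0 0 0 0" --pt "1 0 0 0 0" --pt "1 0 0 0 0" --pt "1 0 0 0 0" --pt "1 0 5 0 0" --pt "1 0 10 0 0" --pt "1 0 10 0 0"

```text
t: 30.1
position: [452.5, 73.9, 53.3]
tool_rot: [[0.001, 1.0, 0.001], [1.0, -0.001, 0.0], [0.0, 0.001, -1.0]]
wrist_force: [-3.6, -0.6, 7.7]
opening: 8.6
gripper_force: 30.0
```

>>> drive_tool --pt "1 0 10 0 0" --pt "1 0 10 0 0" --pt "1 0 10 0 0" --pt "1 0 10 0 0" --pt "1 0 10 0 0" --pt "1 0 10 0 0" --pt "1 0 10 0 0" --pt "1 0 10 0 0" --pt "1 0 3 0 0" --pt "1 0 0 0 0"

```text
t: 31.1
position: [536.0, 73.7, 53.4]
tool_rot: [[0.002, 1.0, 0.002], [1.0, -0.002, 0.0], [0.0, 0.002, -1.0]]
wrist_force: [2.5, 1.1, 4.8]
opening: 8.7
gripper_force: 30.0
```

>>> drive_tool --pt "1 0 3 0 0" --pt "1 0 2 0 0" --pt "1 0 0 0 0"

```text
t: 31.4
position: [540.6, 73.8, 53.4]
tool_rot: [[0.001, 1.0, 0.001], [1.0, -0.001, 0.0], [0.0, 0.001, -1.0]]
wrist_force: [0.6, -0.0, 4.9]
opening: 8.7
gripper_force: 30.0
```

>>> drive_tool --pt "1 0 2 0 0" --pt "1 0 1 0 0" --pt "1 0 0 0 0"

```text
t: 31.7
position: [543.4, 73.8, 53.4]
tool_rot: [[0.001, 1.0, 0.001], [1.0, -0.001, 0.0], [0.0, 0.001, -1.0]]
wrist_force: [-1.4, 0.1, 5.9]
opening: 8.8
gripper_force: 30.0
```

>>> drive_tool --pt "1 0 1 0 0" --pt "1 0 0 0 0"

```text
t: 31.9
position: [544.2, 73.7, 53.3]
tool_rot: [[0.002, 1.0, 0.0], [1.0, -0.002, 0.0], [0.0, 0.0, -1.0]]
wrist_force: [-3.2, 0.7, 7.9]
opening: 8.4
gripper_force: 30.0
```

>>> drive_tool --pt "1 0 1 0 0" --pt "1 0 0 0 0"

```text
t: 32.1
position: [544.3, 73.7, 53.3]
tool_rot: [[0.001, 1.0, -0.002], [1.0, -0.001, -0.0], [-0.0, -0.002, -1.0]]
wrist_force: [-12.9, -0.3, 13.3]
opening: 8.6
gripper_force: 30.0
```

>>> drive_tool --pt "1 0 1 0 0" --pt "1 0 0 0 0"

```text
t: 32.3
position: [544.3, 73.8, 53.2]
tool_rot: [[0.001, 1.0, -0.004], [1.0, -0.001, -0.0], [-0.0, -0.004, -1.0]]
wrist_force: [-22.3, -1.2, 18.8]
opening: 8.4
gripper_force: 30.0
```

The lid has reached its stop: force rises with the handle at x=544, which is 426+118. Releasing it and looking at the latch.

>>> drive_tool --pt "1 0 -1.5 0 0" --pt "0.74 0 0 0 0" --pt "0.74 0 0 0 0" --pt "0.74 0 0 0 0" --pt "0.74 0 0 -15 0" --pt "0.74 0 0 -40 0" --pt "0.74 0 0 -45 0" --pt "0.74 0 0 -45 0" --pt "0.74 0 0 0 0" --pt "0.74 0 0 0 0"

```text
t: 33.3
position: [544.8, 73.7, 199.3]
tool_rot: [[0.002, 1.0, 0.003], [1.0, -0.002, 0.0], [0.0, 0.003, -1.0]]
wrist_force: [-0.8, 0.0, -1.0]
opening: 24.3
gripper_force: 0.0
```

```bash
python3 - <<'E'
from h import *
import pickle
go();s=wrist();a=r.snapshot("side");t=r.snapshot("top")
pickle.dump([dict(s),dict(a),dict(t)],open("l.pkl","wb"))
P=(610,73.5,80);c=np.zeros((600,800,3),np.uint8)
u,v=map(int,proj(s,P));print(u,v);W=s["color"];y0=max(0,v-60);x0=min(max(0,u-65),560-130)
c[:600,:400]=0
A=cv2.resize(W[y0:y0+120,x0:x0+130],(520,480));c[:480,:520]=A;print("wrist crop",x0,y0)
u,v=map(int,proj(a,P));print("side",u,v);c[:420,520:]=cv2.resize(a["color"][v-30:v+30,u-20:u+20],(280,420))
cv2.imwrite("pics/l.png",c)
E
```

```text
t 33.3 pos [544.8  73.7 199.3] yaw y -0.09 F [-0.8  0.  -1. ] open 24.3
357 205
wrist crop 292 145
side 313 153
```

View pics/l.png

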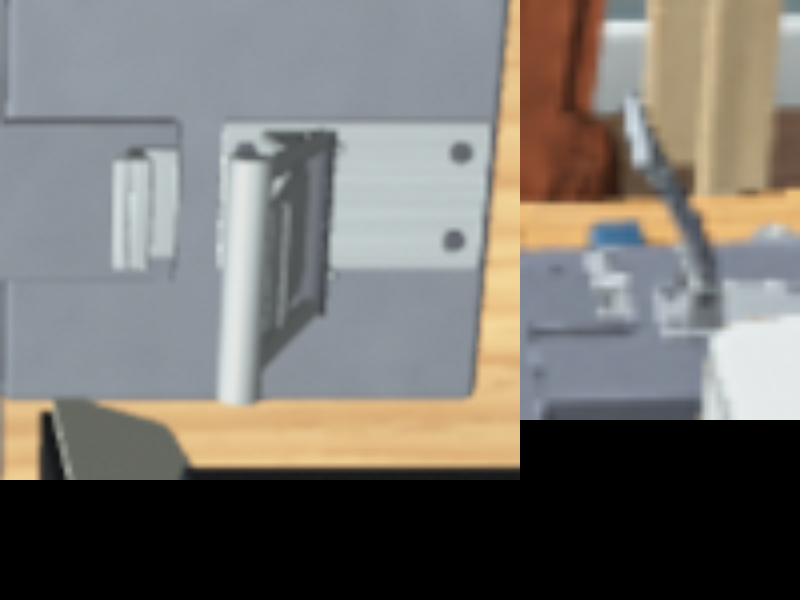

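The bar, at wrist px (352,214) and side px (309,138), leans to the lid side. The keeper is at wrist px (325,197). I'll triangulate them.

```bash
python3 - <<'E'
from h import *
import pickle
s,a,t=pickle.load(open("l.pkl","rb"))
from scipy.optimize import least_squares
f=lambda p:np.r_[np.subtract(proj(s,p),(352,213.8)),np.subtract(proj(a,p),(309,138))]
q=least_squares(f,(600,73,100));print(q.x.round(1),q.fun.round(1))
# wrist only with two ends of bar: crop (250,155) and (237,400)
e=[(292+250/4,145+157/4),(292+237/4,145+398/4)]
f=lambda p:np.r_[np.subtract(proj(s,(p[0],p[1]+22,p[2])),e[0]),np.subtract(proj(s,(p[0],p[1]-22,p[2])),e[1])]
q=least_squares(f,(600,73,100));print(q.x.round(1),q.fun.round(1))
P=lambda u,v,z:print(back(s,292+u/4,145+v/4,z).round(1))
P(113,160,58);P(113,270,58);P(490,270,36);P(135,215,58)
px,pz=622.5,53
for T in np.arange(1.5,2.25,.1):
    h=(px-14*np.cos(3.4-T),pz+14*np.sin(3.4-T));tip=(px+54*np.cos(T),pz+54*np.sin(T))
    print(round(T,1),np.round(h,1),"tip",np.round(tip,1), "wr tip",np.round(proj(s,(tip[0],73.5,tip[1])),1),"side tip",np.round(proj(a,(tip[0],73.5,tip[1])),1))
E
```

```text
[597.2  77.1 122.5] [-0.  -0.   0.1 -0. ]
[599.9  73.8 112.7] [-0.1 -0.   0.1  0. ]
[583.  86.  58.]
[583.7  62.1  58. ]
[673.2  56.4  36. ]
[588.   74.1  58. ]
1.5 [627.   66.2] tip [626.3 106.9] wr tip [387.6 213.3] side tip [320.6 143.8]
1.6 [625.7  66.6] tip [620.9 107. ] wr tip [380.2 213.4] side tip [318.4 143.8]
1.7 [624.3  66.9] tip [615.5 106.5] wr tip [372.6 213.2] side tip [316.3 144.1]
1.8 [622.9  67. ] tip [610.2 105.6] wr tip [365.  212.9] side tip [314.1 144.5]
1.9 [621.5  67. ] tip [605.  104.1] wr tip [357.4 212.5] side tip [312. 145.]
2.0 [620.1  66.8] tip [600.  102.1] wr tip [350.  211.8] side tip [310.  145.8]
2.1 [618.8  66.5] tip [595.2  99.6] wr tip [342.9 211. ] side tip [308.1 146.7]
2.2 [617.4  66. ] tip [590.7  96.7] wr tip [336.2 210.1] side tip [306.2 147.8]
```

>>> drive_tool --pt "0.34 0 0 0 -8.2" --pt "0.34 0 0 0 -8.2" --pt "0.34 0 0 0 -8.2" --pt "0.34 0 0 0 -8.2" --pt "0.34 0 0 0 -8.2" --pt "0.34 0 0 0 -8.2" --pt "0.34 0 0 0 -8.2" --pt "0.34 0 0 0 -8.2" --pt "0.34 0 0 0 -8.2" --pt "0.34 0 0 0 -8.2" --force 5

```text
t: 34.45
position: [544.0, 73.7, 196.2]
tool_rot: [[-0.991, 0.135, -0.002], [0.135, 0.991, -0.0], [0.002, -0.0, -1.0]]
wrist_force: [0.4, -0.3, -0.1]
opening: 61.5
gripper_force: 0.0
```

>>> drive_tool --pt "0.34 0 0 0 -8.2" --pt "0.34 -26 0 10 0" --pt "0.34 -27 0 10 0" --pt "0.34 0 0 10 0" --pt "0.34 0 0 0 0" --pt "0.34 0 0 0 0"

```text
t: 35.05
position: [596.6, 73.8, 167.0]
tool_rot: [[-1.0, -0.002, -0.001], [-0.002, 1.0, -0.0], [0.001, -0.0, -1.0]]
wrist_force: [-0.2, -0.2, 0.1]
opening: 61.3
gripper_force: 0.0
```

```bash
python3 - <<'E'
from h import *
go((598,74,110))
a=r.snapshot("side");w=wrist();c=np.zeros((450,800,3),np.uint8);P=(600,73.5,110)
u,v=map(int,proj(a,P));c[:420,:420]=cv2.resize(a["color"][v-45:v+45,u-45:u+45],(420,420));c[:285,420:]=cv2.resize(w["color"],(380,285));print(u,v)
cv2.imwrite("pics/l2.png",c)
E
```

```text
t 35.05 pos [596.6  73.8 167. ] yaw y 90.11 F [-0.2 -0.2  0.1] open 61.3
[598.  74. 110.] -> [-1.5  0.2 57. ]
310 143
```

View pics/l2.png

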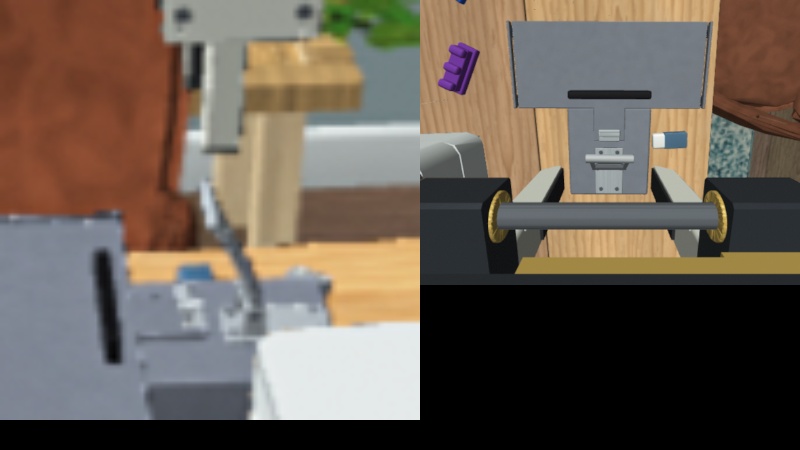

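The fingertip is at side px (313,130), with the bar just below and left at (309,138). In the wrist view the bar is at about (280,232).

```bash
python3 - <<'E'
from h import *
from scipy.optimize import least_squares
a=r.snapshot("side");w=wrist()
cv2.imwrite("pics/w4.png",w["color"])
print(proj(a,(596.6,43-10,167)),proj(a,(598,52,116)),proj(a,(598,74,116)))
g=cv2.cvtColor(w["color"],cv2.COLOR_BGR2GRAY)[215:260,276:286].mean(1);print(dict(zip(range(215,260),g.astype(int))))
for z in (110,116,120):
  print(z,back(w,280,232,z).round(1))
E
```

```text
[np.float64(311.8082330419035), np.float64(130.97332708442178)] [np.float64(310.4758672457194), np.float64(145.58783217783164)] [np.float64(309.41802173185505), np.float64(140.907541249225)]
{215: np.int64(123), 216: np.int64(123), 217: np.int64(151), 218: np.int64(169), 219: np.int64(165), 220: np.int64(164), 221: np.int64(164), 222: np.int64(164), 223: np.int64(164), 224: np.int64(164), 225: np.int64(164), 226: np.int64(159), 227: np.int64(161), 228: np.int64(178), 229: np.int64(192), 230: np.int64(197), 231: np.int64(200), 232: np.int64(194), 233: np.int64(182), 234: np.int64(172), 235: np.int64(160), 236: np.int64(140), 237: np.int64(117), 238: np.int64(91), 239: np.int64(72), 240: np.int64(70), 241: np.int64(100), 242: np.int64(98), 243: np.int64(88), 244: np.int64(100), 245: np.int64(97), 246: np.int64(88), 247: np.int64(74), 248: np.int64(56), 249: np.int64(125), 250: np.int64(164), 251: np.int64(164), 252: np.int64(164), 253: np.int64(164), 254: np.int64(164), 255: np.int64(164), 256: np.int64(164), 257: np.int64(164), 258: np.int64(164), 259: np.int64(163)}
110 [600.4  75.4 110. ]
116 [598.6  75.3 116. ]
120 [597.4  75.3 120. ]
```

>>> drive_tool --pt "0.34 -2 0.5 20 0" --pt "0.34 0 0 20 0" --pt "0.34 0 0 12 0" --pt "0.34 0 0 6 0" --pt "0.34 0 0 0 0" --pt "0.34 0 0 0 0" --pt "0.7 0 0 0 0" --pt "0.7 0 0 0 0" --pt "0.7 0 0 0 0" --pt "0.7 0 0 0 0" --force 5

```text
t: 36.25
position: [599.5, 75.1, 110.1]
tool_rot: [[-1.0, -0.002, 0.0], [-0.002, 1.0, 0.002], [-0.0, 0.002, -1.0]]
wrist_force: [-2.0, 7.4, 3.4]
opening: 44.0
gripper_force: 5.0
```

>>> drive_tool --pt "0.7 4 0.7 2.2 0" --pt "0.7 4 0 2.5 0" --pt "0.7 3.7 0 2.9 0" --pt "0.7 3.4 0 3.1 0" --pt "0.7 3.1 0 3.4 0" --pt "0.7 2.9 0 3.7 0" --pt "0.7 0 0 0 0" --pt "0.7 0 0 0 0"

```text
t: 37.05
position: [577.9, 75.1, 91.3]
tool_rot: [[-1.0, -0.002, -0.0], [-0.002, 1.0, 0.0], [0.0, 0.0, -1.0]]
wrist_force: [0.3, 5.3, -0.2]
opening: 43.9
gripper_force: 5.0
```

>>> drive_tool --pt "0.7 2.5 0 4 0" --pt "0.7 2.2 0 4.1 0" --pt "0.7 1.8 0 4.4 0" --pt "0.7 1.4 0 4.4 0" --pt "0.7 1 0 4.5 0" --pt "0.7 0.6 0 4.6 0" --pt "0.7 0 0 3 0" --pt "0.7 0 0 0 0" --pt "0.7 0 0 0 0"

```text
t: 37.95
position: [568.5, 75.2, 62.3]
tool_rot: [[-1.0, -0.002, -0.0], [-0.002, 1.0, 0.0], [0.0, 0.0, -1.0]]
wrist_force: [-0.5, 5.1, 0.6]
opening: 43.7
gripper_force: 5.0
```

```bash
python3 - <<'E'
from h import *
go()
a=r.snapshot("side");w=wrist();c=np.zeros((420,800,3),np.uint8);P=(590,73.5,80)
u,v=map(int,proj(a,P));c[:420,:420]=cv2.resize(a["color"][v-35:v+35,u-35:u+35],(420,420));c[:285,420:]=cv2.resize(w["color"],(380,285));print(u,v)
cv2.imwrite("pics/l3.png",c)
E
```

```text
t 37.95 pos [568.5  75.2  62.3] yaw y 90.12 F [-0.5  5.1  0.6] open 43.7
305 153
```

View pics/l3.png

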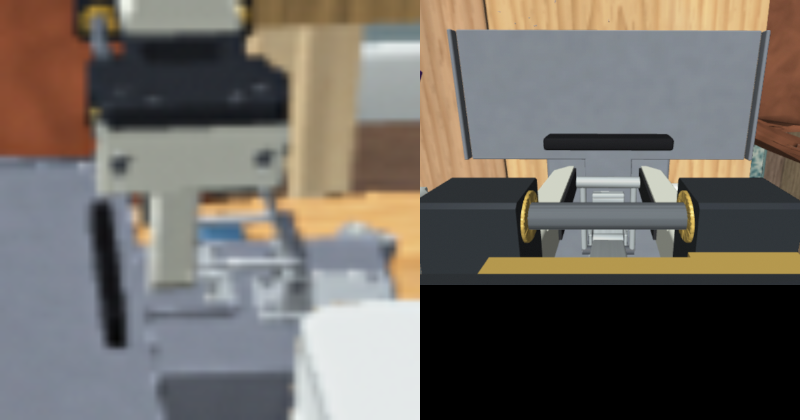

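The bar is held level behind the keeper, with the lever still up. I'll lower it a bit more and let go.

>>> drive_tool --pt "0.7 0 0 4 0" --pt "0.7 -0.5 0 4 0" --pt "0.7 -0.7 0 4 0" --pt "0.7 0 0 0 0" --pt "0.5 0 0 0 0" --pt "0.4 0 0 0 0" --pt "0.34 0 0 0 0" --pt "0.34 0 0 0 0" --pt "0.34 0 0 -20 0" --pt "0.34 0 0 -40 0"

```text
t: 39.05
position: [568.5, 74.7, 108.5]
tool_rot: [[-1.0, -0.002, -0.005], [-0.002, 1.0, -0.001], [0.005, -0.001, -1.0]]
wrist_force: [-0.3, 0.3, -0.2]
opening: 61.4
gripper_force: 0.0
```

>>> drive_tool --pt "0.34 0 0 -40 0" --pt "0.34 0 0 -45 0" --pt "0.34 -15 0 0 0" --pt "0.34 0 0 0 0" --pt "0.34 0 0 0 0"

```text
t: 39.55
position: [584.5, 74.8, 194.6]
tool_rot: [[-1.0, -0.002, -0.002], [-0.002, 1.0, -0.0], [0.002, -0.0, -1.0]]
wrist_force: [-0.6, 0.4, -0.6]
opening: 61.4
gripper_force: 0.0
```

```bash
python3 - <<'E'
from h import *
go()
a=r.snapshot("side");w=wrist();c=np.zeros((420,800,3),np.uint8);P=(590,73.5,70)
u,v=map(int,proj(a,P));c[:420,:420]=cv2.resize(a["color"][v-35:v+35,u-35:u+35],(420,420));print(u,v)
u,v=map(int,proj(w,P));print(u,v);y0=min(v-50,320);c[:380,420:]=cv2.resize(w["color"][y0:y0+100,u-50:u+50],(380,380));print(u-50,y0)
cv2.imwrite("pics/l4.png",c)
E
```

```text
t 39.55 pos [584.5  74.8 194.6] yaw y 90.11 F [-0.6  0.4 -0.6] open 61.4
305 156
275 211
225 161
```

View pics/l4.png

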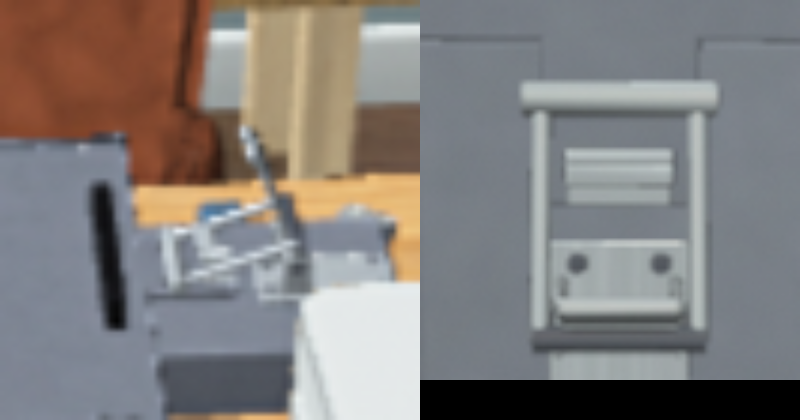

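The loop lies over the keeper with the bar down behind it, at wrist crop (620,95). The lever is still up, with its tip at side px (311,143). Next I'll press the lever over with closed fingers, following its arc.

>>> drive_tool --pt "1 8 -0.8 0 0" --pt "1 0 0 0 0" --pt "1 0 0 20 0" --pt "1 0 0 25 0" --pt "1 0 0 25 0" --pt "1 0 0 20 0" --pt "1 0 0 11 0" --pt "1 0 0 0 0" --pt "1 0 0 0 0" --force 20

```text
t: 40.55
position: [577.2, 74.1, 95.5]
tool_rot: [[-1.0, -0.002, 0.001], [-0.002, 1.0, 0.0], [-0.001, 0.0, -1.0]]
wrist_force: [0.3, -0.4, 0.8]
opening: 0.7
gripper_force: 0.0
```

```bash
python3 - <<'E'
from h import *
K=lambda t:(622.5+46*np.cos(t)-2*np.sin(t)-7.5,74,53+46*np.sin(t)+2*np.cos(t))
go(*[K(t) for t in (1.9,1.7,1.5,1.3,1.1,.9,.7,.5,.3,.15,0)])
E
```

```text
t 40.55 pos [577.2  74.1  95.5] yaw y 90.11 F [ 0.3 -0.4  0.8] open 0.7
[598.23607975  74.          95.8832249 ] -> [-21.   -0.2  -0.3]
[607.08982364  74.          98.35889229] -> [-8.9 -0.  -2.5]
[616.2589213   74.          99.02624379] -> [-9.2 -0.  -0.7]
[625.37782975  74.          97.85867419] -> [-9.1 -0.   1.2]
[634.08300687  74.          94.90273081] -> [-8.7 -0.   3. ]
[642.02740472  74.          90.27625778] -> [-7.9 -0.   4.6]
[648.89430524  74.          84.16369799] -> [-6.9 -0.   6.1]
[654.40994677  74.          76.8087399 ] -> [-5.5 -0.   7.4]
[658.35443809  74.          68.50460248] -> [-3.9 -0.   8.3]
[660.18459332  74.          61.85169625] -> [-1.8 -0.   6.7]
[661.  74.  55.] -> [-0.8 -0.   6.9]
```

>>> drive_tool --pt "1 -10 0 0 0" --pt "1 -6 0 0 0" --pt "1 -5 0 -0.5 0" --pt "1 -4.5 0 -1.2 0" --pt "1 -4.4 0 -1.2 0" --pt "1 -4.6 0 -0.4 0" --pt "1 -4.6 0 -0.3 0" --pt "1 0 0 0 0"

```text
t: 41.35
position: [616.6, 74.2, 98.2]
tool_rot: [[-1.0, -0.002, 0.0], [-0.002, 1.0, -0.0], [-0.0, -0.0, -1.0]]
wrist_force: [-0.6, 0.0, -0.3]
opening: 0.4
gripper_force: 0.0
```

>>> drive_tool --pt "1 -4.6 0 0.5 0" --pt "1 -4.5 0 0.7 0" --pt "1 0 0 0 0"

```text
t: 41.65
position: [625.6, 74.2, 96.9]
tool_rot: [[-1.0, -0.002, -0.0], [-0.002, 1.0, -0.0], [0.0, -0.0, -1.0]]
wrist_force: [-0.9, -0.5, -0.3]
opening: 0.7
gripper_force: 0.0
```

>>> drive_tool --pt "1 -4.4 0 1.3 0" --pt "1 -4.3 0 1.7 0" --pt "1 0 0 0 0"

```text
t: 41.95
position: [634.2, 74.2, 93.7]
tool_rot: [[-1.0, -0.002, -0.0], [-0.002, 1.0, -0.0], [0.0, -0.0, -1.0]]
wrist_force: [-0.6, 0.4, -0.0]
opening: 0.3
gripper_force: 0.5
```

>>> drive_tool --pt "1 -4.1 0 2 0" --pt "1 -3.8 0 2.6 0" --pt "1 0 0 0 0"

```text
t: 42.25
position: [641.7, 74.3, 89.2]
tool_rot: [[-1.0, -0.002, -0.001], [-0.002, 1.0, -0.0], [0.001, -0.0, -1.0]]
wrist_force: [-5.5, 0.1, 4.6]
opening: 0.6
gripper_force: 3.5
```

>>> drive_tool --pt "1 -3.6 0 2.9 0" --pt "1 -3.3 0 3.2 0" --pt "1 0 0 0 0"

```text
t: 42.55
position: [648.5, 74.3, 83.1]
tool_rot: [[-1.0, -0.002, -0.001], [-0.002, 1.0, -0.0], [0.001, -0.0, -1.0]]
wrist_force: [-6.8, -0.3, 4.5]
opening: 0.5
gripper_force: 3.7
```

>>> drive_tool --pt "1 -3 0 3.5 0" --pt "1 -2.5 0 3.9 0" --pt "1 0 0 0 0"

```text
t: 42.85
position: [654.0, 74.3, 75.4]
tool_rot: [[-1.0, -0.002, -0.001], [-0.002, 1.0, -0.0], [0.001, -0.0, -1.0]]
wrist_force: [-2.9, 0.0, 0.9]
opening: 0.5
gripper_force: 1.3
```

>>> drive_tool --pt "1 -2.1 0 4.1 0" --pt "1 -1.8 0 4.2 0" --pt "1 0 0 0 0"

```text
t: 43.15
position: [658.2, 74.3, 66.9]
tool_rot: [[-1.0, -0.002, -0.0], [-0.002, 1.0, -0.0], [0.0, -0.0, -1.0]]
wrist_force: [-0.3, 0.7, -0.4]
opening: 0.2
gripper_force: 0.0
```

>>> drive_tool --pt "1 -1 0 4 0" --pt "1 -0.8 0 3 0" --pt "1 0 0 0 0"

```text
t: 43.45
position: [659.8, 74.3, 60.1]
tool_rot: [[-1.0, -0.002, -0.001], [-0.002, 1.0, -0.0], [0.001, -0.0, -1.0]]
wrist_force: [0.1, 0.1, -1.3]
opening: 0.6
gripper_force: 0.0
```

>>> drive_tool --pt "1 0 0 3 0" --pt "1 0 0 2 0" --pt "1 0 0 0 0"

```text
t: 43.75
position: [659.7, 74.3, 55.3]
tool_rot: [[-1.0, -0.002, -0.001], [-0.002, 1.0, -0.0], [0.001, -0.0, -1.0]]
wrist_force: [-0.4, -0.7, 0.6]
opening: 0.8
gripper_force: 0.0
```

>>> drive_tool --pt "1 0 0 1 0" --pt "1 0 0 1 0" --pt "1 0 0 0 0"

```text
t: 44.05
position: [660.0, 74.3, 54.8]
tool_rot: [[-1.0, -0.002, 0.001], [-0.002, 1.0, 0.0], [-0.001, 0.0, -1.0]]
wrist_force: [-5.2, -0.9, 10.8]
opening: 0.4
gripper_force: 4.7
```

>>> drive_tool --pt "1 0 0 1 0" --pt "1 0 0 0 0"

```text
t: 44.25
position: [660.1, 74.3, 54.6]
tool_rot: [[-1.0, -0.002, 0.001], [-0.002, 1.0, 0.0], [-0.001, 0.0, -1.0]]
wrist_force: [-8.6, -0.7, 16.4]
opening: 0.8
gripper_force: 8.3
```

>>> drive_tool --pt "1 0 0 -10 0" --pt "1 0 0 -30 0" --pt "1 0 0 -45 0" --pt "1 0 0 -45 0" --pt "1 0 0 -25 0" --pt "1 0 0 0 0" --pt "1 0 0 0 0"

```text
t: 44.95
position: [660.0, 74.3, 207.9]
tool_rot: [[-1.0, -0.002, 0.001], [-0.002, 1.0, 0.0], [-0.001, 0.0, -1.0]]
wrist_force: [0.2, -0.6, -0.5]
opening: 0.4
gripper_force: 0.0
```

```bash
python3 - <<'E'
from h import *
go()
a=r.snapshot("side");w=wrist();c=np.zeros((600,800,3),np.uint8);P=(600,73.5,55)
u,v=map(int,proj(w,P));print(u,v);v=max(v,75);c[:450,:450]=cv2.resize(w["color"][v-75:v+75,u-75:u+75],(450,450))
u,v=map(int,proj(a,P));c[:350,450:]=cv2.resize(a["color"][v-35:v+35,u-35:u+35],(350,350))
c[350:600,450:]=cv2.resize(a["color"][130:380,150:500],(350,250))
cv2.imwrite("pics/f.png",c)
E
```

```text
t 44.95 pos [660.   74.3 207.9] yaw y 90.11 F [ 0.2 -0.6 -0.5] open 0.4
276 128
```

View pics/f.png

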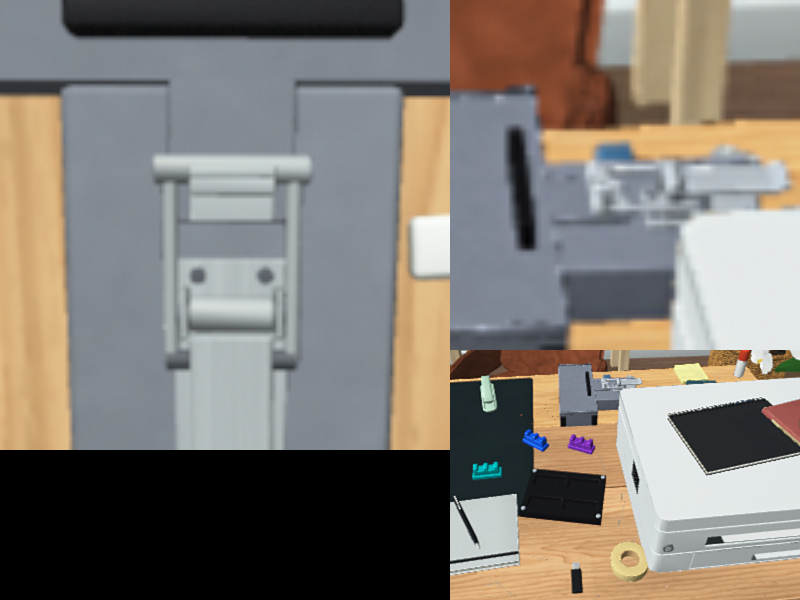

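The bar is drawn up against the keeper, the lever is flat, the lid is shut and the mould is empty. Everything else on the desk is where it was, so I'm handing in.

```bash
python3 -c "
from station import r
print(r.close_job())"
```

```text
the job is handed in; nothing more can be done
None
```

I handed the job in at about 45 s; no verdict came back. All three castings stand in the case, the lid is shut to its stop, and the loop is over the keeper with the lever pressed flat past centre.

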